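# Clamp a tissue block with the cam lever

## Robot

A 6-joint arm with a two-finger parallel gripper is mounted at the origin on a cart in front of the work surface, level with it; the furniture and walls round the work are solid. World frame = base frame: x ahead of the robot, y to its left, z up, the work surface at z = 0. Lengths are in m, angles in rad, forces in N, time in s.
With the tool pointing down it reaches from about 0.35 to 0.85 m from the base axis. Payload 8.1 kg.
Tool frame: the origin (TCP) lies on the mounting face of the last link; the fingertips stand 186 mm ahead of it and the grasp point (between the pads) lies 167 mm ahead of it; z points along the fingers, y is the line along which they close (so a half turn about z gives the same grasp; the last joint's range is limited). The gripper opens to 93 mm and grips with 3 to 60 N. Pads are 15 mm wide; open, the fingers measure 128 mm over their backs; the gripper's body (75 mm by 188 mm) begins 65 mm behind the grasp point.
Start: joints at [1.151, 0.13, 1.488, -0, 1.523, -0.085], TCP at [0.197, 0.567, 0.405] pointing down, gripper open.
Joint ranges: [-2.96, 2.96], [-0.89, 2.26], [0.02, 2.5], [-1.34, 4.48], [0, 2.73], [-2.66, 2.66]. Speed limits (rad/s): [2.39, 2.39, 2.79, 3.14, 3.14, 3.14].

## Interface

Orientations are given as a rotation vector (axis times angle).
In Python, from plant import * gives the robot as it stands. The module is installed in compiled form; this text tells all that it offers.
- The arm moves only by the tool arm_command, never from a script. Its argument "increments" is a list of rows, each a list of 6 numbers: the shift along the tool's x, y, z in units of 0.2 m (1.0 is 0.2 m), then the turn, a rotation vector about the tool's x, y, z in units of pi rad (1.0 is pi rad). A call has exactly 5 rows; each row is the pose to reach, as a shift and turn from the pose commanded when the call began, along the tool's axes at that moment, turning the shorter way round; what a row does not reach only later rows make up. A row lasts 1/8 s, in which the tool goes at most 62.5 mm and 10.7 degrees, less where a joint would pass 70% of its speed; a pose out of reach is approached as far as the arm can. A call with a number of a shift or a turn outside -1 to 1 is refused whole. A call with a gripper value outside its range is refused whole. "fingers" is the closure, from -1 (fully open) to 1 (shut), set as the call begins (left out, the last holds). The fingers move at their own pace and stop on an object; "force" is the grip in N (left out, the last holds). Time passes only in rows, so rows that repeat a pose let the fingers close, or fill a call up. It gives the time, the measured TCP pose, the force, the opening and the grip force at its end, in the units of the state.
- read_state(): the state, without advancing time (a new reading comes with each control period).
- read_camera(name): name is "side" or "top" or "wrist"; returns a dict with "image" (480x640x3 uint8, red, green, blue), "fx", "fy", "cx", "cy" (pixels), "T" (4x4, takes a point from camera to world coordinates). Camera axes: x right, y down, z forward; pixel columns grow to the right and rows downward; lengths in m; the calibration is good to about 2 mm. The wrist camera is an equidistant fisheye: a pixel r from the principal point sees the ray r / f radians off the axis. A picture is of the moment at which its call begins. There is no depth.
- close_job(): hands the job in; it is judged then, once.
The state is a dict: "t": time; "q": joint angles; "dq": joint speeds; "joint_torque": joint torques, N m; "tool_pos": TCP position; "orientation": TCP orientation; "force": force on the tool from outside, world axes, zero at the start; "wrist_torque": the same for the moment, N m; "opening": finger opening in m; "gripper_force": force on a finger pad.
Only numpy, scipy, OpenCV 4.12 (cv2) and the standard library are available. Lean on these libraries where they do the work, as an engineer would, in place of code of your own. Each camera call takes 0.05 s, during which the arm holds its last target. There are 200 camera calls.

## Task

Get the tissue block ready for trimming: set it flat on the floor of the bench clamp, slide it under the lip of the fixed jaw until you feel it press lightly but firmly home against the jaw, and let go of it. Then swing the cam lever round past its dead centre until it snaps over to its stop and holds the block clamped. Be gentle: do not jam the block or force the clamp and its lever, and leave the other things on the bench alone.

Things in the scene. Friction and masses are not known exactly. Their poses are not given: they have to be found in the camera images.
- cassette: tissue block: flat plastic cassette 28 x 40 mm with wax on it, 10 mm high. Origin at the centre of its underside, z up, x along the 28 mm side, y along the 40 mm side. Plastic rim 28 x 40 x 2 mm; the wax above it (to 9 mm) spans x -12 to 12, y -16 to 18: grasp the wax across x. 20 g, loose; starts flat on the bench right of the clamp. May enter the clamp either end first.
- clamp: bench clamp, fixed: grey base 176 x 74 x 12 mm. Origin at the centre of its underside, z up; jaws in line along x. Pale metal nest floor at z = 22 mm, x = 6 to 80, 50 wide. Fingers must stay at x below 46 mm: grip the block a little behind its middle. Base, jaws and lever are rigid and the arm is stiff: a millimetre too far is over 10 N, so touch softly.
- pocket_home (a point): block's origin when it is fully home: clamp frame (35, 0, 22) mm, on the nest floor, clamp axes; the block's 40 mm side lies along x.
- jaw: moving steel jaw, 32 mm wide, top at z = 32 mm (clamp frame), origin = clamp's origin when open. With the lever open its face is at x = 4 mm, 11 mm behind a block that is home, so a block can be set down up to 10 mm short of home. The lever's cam drives it 15.5 mm along +x; a spring behind it gives when it meets the block, about 20 N when clamped.
- clamp_lever (a joint): angle of the cam lever, rad, about the vertical axis at lever_pivot: 0 = open, held there by a return spring; grows clockwise seen from above; dead centre 1.82, stop 1.96. Short of dead centre it springs back if let go and takes up to about 8 N at the grip; past it, it snaps to the stop by itself, away from the finger.
- lever_pivot (a point): point on the lever's vertical axis at the height of the lever: clamp frame (-46, 0, 31.8) mm; same axes as the clamp.
- lever_grip (a point): centre of the lever's grey grip, 70 mm from lever_pivot, z = 31.8 mm. The grip is a level round handle, 18 mm in diameter, from 42 to 98 mm from the pivot, pointing outward. From the pivot it points 159.5 deg anticlockwise (seen from above) from the clamp's +x axis when open, 55 deg at dead centre, 47 deg at the stop.
- forceps: bystander: steel forceps, 125 mm long, lying on the bench; origin at the centre of its underside
- brush: bystander: thin red brush, 159 mm long, lying on the bench; origin at the centre of its underside
- marker: bystander: marker pen, 132 mm long, lying on the bench; origin at the centre of its underside
- slide_box: bystander: flat blue slide box, 92 x 98 x 35 mm; origin at the centre of its underside
- blade_box: bystander: small blade dispenser, 30 x 72 x 16 mm; origin at the centre of its underside
- lab_timer: bystander: white lab timer, 62 x 68 x 20 mm; origin at the centre of its underside
- fixed_jaw: fixed steel jaw, 46 mm wide, top at z = 36 mm; origin and axes = clamp's. Pocket for a 28 mm end of the block, entered along +x: face at x = 55 mm; cheeks 30 mm apart at x = 51 to 55, flaring wider back to x = 47; a lip juts 2 mm from the face, 3.8 mm above the nest floor, and the 2 mm rim slides under it. The block is home when it is felt firm against the face.

How it is judged:
By the outcome, as a careful person would: the job done as asked, in the order asked, and still so for the second after the job is handed in, with the robot touching nothing.
It also fails if it takes over 67 s, if anything falls off the work surface, if the arm or the gripper's body presses on something with over 40 N, if the wrist force passes 120 N, or if a joint passes its speed limit or range.

## Working session

There is one attempt and no reset: what is moved stays moved. The work goes in short steps, Python scripts to look and compute and a tool call to move; the robot and the scene stay as the last step left them, time stands still between calls to the robot, and variables do not carry over. Pictures are saved under pics/ and viewed, at most 10 in all, crops included, and the job is handed in when it is done.

Besides the shell and the picture viewer there is one more tool, called after "Call:" as name(argument=value, ...), one argument or row to a line, values as JSON. arm_command: Moves the arm, as the interface text tells. Shifts and turns lie within -1 to 1; 1 stands for 0.2 m of shift or pi rad of turn. Its arguments: {"type":"object","properties":{"increments":{"type":"array","items":{"type":"array","items":{"type":"number","minimum":-1,"maximum":1}}},"fingers":{"type":"number"},"force":{"type":"number"}},"required":["increments"]}

```bash
mkdir -p pics; cat > h.py <<'E'
from plant import *
import numpy as np, cv2
from scipy.spatial.transform import Rotation as R
def cam(n,save=None):
    c=read_camera(n)
    if save: cv2.imwrite('pics/'+save,c['image'][:,:,::-1])
    return c
def ray(c,u,v):
    x=(u-c['cx'])/c['fx'];y=(v-c['cy'])/c['fy']
    T=np.array(c['T']);return T[:3,3],T[:3,:3]@np.array([x,y,1.])
def onz(c,u,v,z):
    o,d=ray(c,u,v);return o+d*(z-o[2])/d[2]
def proj(c,p):
    T=np.array(c['T']);q=T[:3,:3].T@(np.array(p)-T[:3,3]);return c['cx']+c['fx']*q[0]/q[2],c['cy']+c['fy']*q[1]/q[2]
E
python3 - <<'E'
from h import *
for n in('top','side'):
    c=cam(n,n+'0.png');print(n,c['fx'],c['cx'],c['cy'],np.round(c['T'],3).tolist())
s=read_state();print(s)
E
```

```text
top 469.62011463933135 328.4646981892159 240.2729258434597 [[0.014, -0.987, 0.161, 0.394], [-1.0, -0.017, -0.019, -0.061], [0.022, -0.161, -0.987, 1.06], [0.0, 0.0, 0.0, 1.0]]
side 444.33120984058087 318.39442206328994 233.93463930915874 [[1.0, 0.012, 0.001, 0.542], [0.007, -0.598, 0.802, -0.826], [0.011, -0.802, -0.598, 0.626], [0.0, 0.0, 0.0, 1.0]]
{'t': 0.1, 'q': array([ 1.15059148e+00,  1.31049810e-01,  1.48915684e+00,  2.64201407e-06,
        1.52299392e+00, -8.54041229e-02]), 'dq': array([ 6.08086322e-06, -6.68483387e-04, -2.94712734e-03, -4.03295786e-04,
        7.22169173e-04,  7.91777174e-04]), 'joint_torque': array([ 6.43615131e-04, -5.61335421e+01, -4.93100166e+01,  7.69890659e-02,
        2.89891823e-02,  3.30309126e-05]), 'tool_pos': array([0.19704579, 0.5665052 , 0.40382094]), 'orientation': array([-5.23383563e-01, -3.09727707e+00,  2.44407216e-03]), 'force': array([-0.97577365,  0.06247638, -0.03008272]), 'wrist_torque': array([0.04867484, 0.03049991, 0.00774509]), 'gripper_force': 0.0, 'opening': 0.09308835067555019}
```

View pics/top0.png

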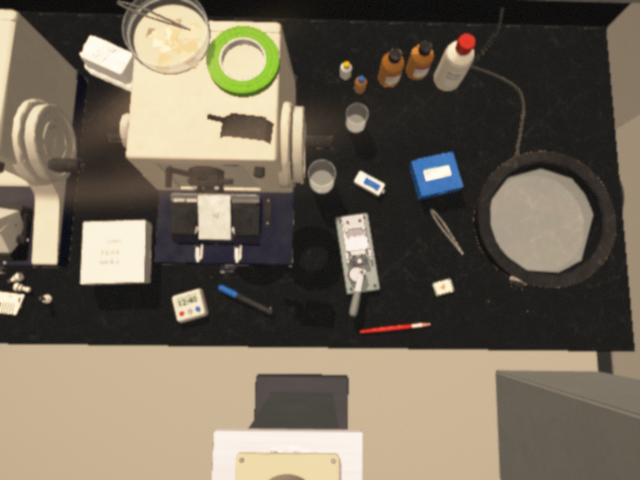

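View pics/side0.png

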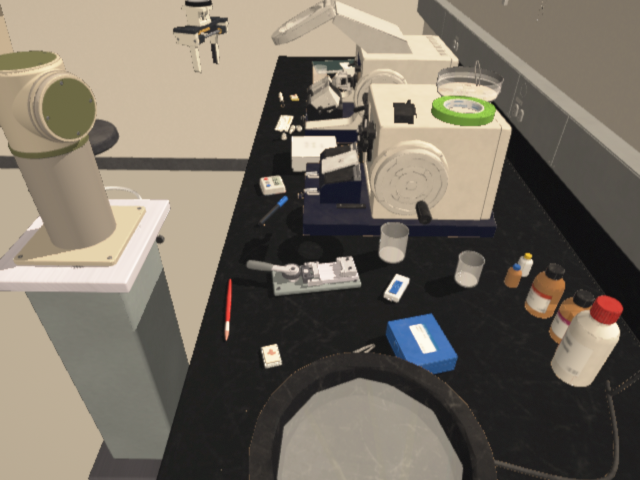

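Top view: clamp at about (357,253), +x pointing up the image (away from the robot), with its lever handle at (356,303) towards the robot. The cassette is at (443,287), brush at (395,328), forceps at (447,232). I'll enlarge both views to pick points.

```bash
python3 - <<'E'
import cv2,numpy as np
a=cv2.imread('pics/top0.png')[205:325,325:465];b=cv2.imread('pics/side0.png')[245:375,240:370]
a=cv2.resize(a,None,fx=4,fy=4,interpolation=2)
cv2.imwrite('pics/c1.png',a)
E
```

```text
(no output)
```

View pics/c1.png

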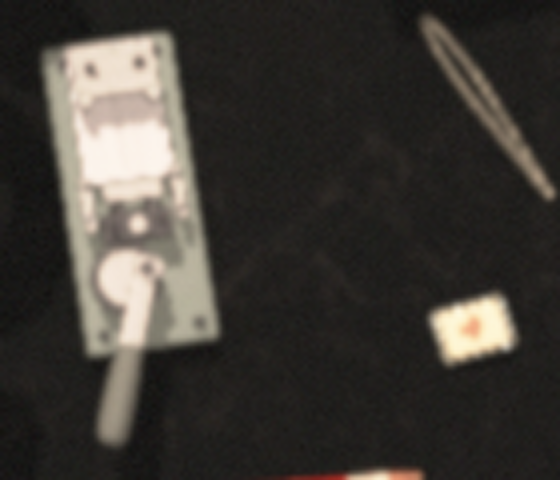

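Crop: clamp base top corners at crop (43,50),(172,32),(218,338),(88,355). The cassette is at centre (473,328), long side roughly across the image. Computing positions.

```bash
python3 - <<'E'
from h import *
c=cam('top');f=lambda p:(p[0]/4+325-.4,p[1]/4+205-.4)
K=[onz(c,*f(p),.012)[:2] for p in[(43,50),(172,32),(218,338),(88,355)]]
K=np.array(K);print(K.round(4),[np.linalg.norm(K[i]-K[i-1]).round(4) for i in range(4)]);ctr=K.mean(0)
ax=(K[0]+K[1]-K[2]-K[3]);print('clamp',ctr,np.degrees(np.arctan2(ax[1],ax[0])))
im=c['image'].astype(int);m=(im.min(2)>110).astype(np.uint8);
sub=np.zeros_like(m);sub[270:306,425:462]=m[270:306,425:462]
cn=max(cv2.findContours(sub,0,2)[0],key=cv2.contourArea)
b=cv2.boxPoints(cv2.minAreaRect(cn));P=np.array([onz(c,*p,.006)[:2] for p in b]);print(P.round(4),[np.linalg.norm(P[i]-P[i-1]).round(4) for i in range(4)]);print('cas',P.mean(0))
for i in range(2):
  d=P[i+1]-P[i];print(np.linalg.norm(d),np.degrees(np.arctan2(d[1],d[0])))
s=cam('side');print('side proj of clamp corners',[np.round(proj(s,[*k,.012])) for k in K],proj(s,[*P.mean(0),.009]))
print(R.from_rotvec(read_state()['orientation']).as_matrix().round(3).tolist())
w=cam('wrist','w0.png');print(w['fx'],w['cx'],w['cy'],np.array(w['T']).round(3).tolist())
E
```

```text
[[ 0.6191 -0.0958]
 [ 0.631  -0.1695]
 [ 0.457  -0.1953]
 [ 0.4465 -0.1229]] [np.float64(0.1747), np.float64(0.0746), np.float64(0.1759), np.float64(0.0732)]
clamp [ 0.53841618 -0.14588046] 8.659794061551338
[[ 0.476  -0.3154]
 [ 0.4851 -0.3579]
 [ 0.4545 -0.3633]
 [ 0.4455 -0.3209]] [np.float64(0.031), np.float64(0.0435), np.float64(0.0311), np.float64(0.0433)]
cas [ 0.46525443 -0.33938947]
0.04346642812901715 -77.94627205349337
0.031070977971722057 -170.16257733249262
side proj of clamp corners [array([353., 260.]), array([361., 284.]), array([274., 292.]), array([272., 268.])] (np.float64(271.37187607228), np.float64(352.7278835731902))
[[-0.944, 0.329, -0.0], [0.329, 0.944, -0.001], [0.0, -0.001, -1.0]]
371.64829954431775 318.0100190419465 245.91371898669425 [[0.329, 0.912, 0.246, 0.128], [0.944, -0.317, -0.087, 0.591], [-0.001, 0.261, -0.965, 0.384], [0.0, 0.0, 0.0, 1.0]]
```

Sizes check (175 x 74, about 31 x 43 with blur). Clamp is at (0.538,-0.146), yaw 8.7°; cassette is at (0.465,-0.339). Moving to hover above the cassette.

Call:
arm_command(
  increments=[
    [-0.14,-0.19,0,0,0,0],
    [-0.28,-0.38,0,0,0,0],
    [-0.42,-0.58,0,0,0,0],
    [-0.55,-0.77,0,0,0,0],
    [-0.69,-0.96,0,0,0,0],
  ],
  fingers=-1,
)

```text
t: 0.88
tool_pos: [0.2645, 0.3386, 0.4047]
orientation: [0.523, 3.097, 0.0]
force: [0.8, 0.5, 0.3]
opening: 0.0932
gripper_force: 0.0
```

Call:
arm_command(
  increments=[
    [-0.14,-0.19,0,0,0,0],
    [-0.28,-0.38,0,0,0,0],
    [-0.42,-0.58,0,0,0,0],
    [-0.55,-0.77,0,0,0,0],
    [-0.69,-0.96,0,0,0,0],
  ],
)

```text
t: 1.5
tool_pos: [0.3316, 0.1119, 0.4049]
orientation: [0.523, 3.097, 0.001]
force: [1.3, -0.3, 0.1]
opening: 0.093
gripper_force: 0.0
```

Call:
arm_command(
  increments=[
    [-0.14,-0.19,0,0,0,0],
    [-0.28,-0.38,0,0,0,0],
    [-0.42,-0.58,0,0,0,0],
    [-0.55,-0.77,0,0,0,0],
    [-0.69,-0.96,0,0,0,0],
  ],
)

```text
t: 2.12
tool_pos: [0.3989, -0.115, 0.4049]
orientation: [0.524, 3.097, 0.0]
force: [1.0, -0.2, 0.4]
opening: 0.0928
gripper_force: 0.0
```

Call:
arm_command(
  increments=[
    [-0.14,-0.19,0.1,0,0,0.05],
    [-0.28,-0.38,0.2,0,0,0.1],
    [-0.42,-0.58,0.3,0,0,0.16],
    [-0.55,-0.77,0.4,0,0,0.21],
    [-0.69,-0.96,0.5,0,0,0.27],
  ],
)

```text
t: 2.75
tool_pos: [0.4663, -0.3416, 0.304]
orientation: [1.758, 2.603, 0.0]
force: [0.3, 0.7, -0.0]
opening: 0.0929
gripper_force: 0.0
```

```bash
cat >> h.py <<'E'
def wray(c,u,v):
    du,dv=u-c['cx'],v-c['cy'];r=np.hypot(du,dv);th=r/c['fx']
    d=np.array([du/r*np.sin(th),dv/r*np.sin(th),np.cos(th)]) if r>0 else np.array([0,0,1.])
    T=np.array(c['T']);return T[:3,3],T[:3,:3]@d
def wz(c,u,v,z):
    o,d=wray(c,u,v);return o+d*(z-o[2])/d[2]
def goto(x,y,z,yaw,cmd=None):
    """increment from current (or commanded) pose to tool y at yaw(deg), tool down"""
    s=read_state();p=s['tool_pos'];M=R.from_rotvec(s['orientation']).as_matrix()
    a=np.radians(yaw);Y=np.array([np.cos(a),np.sin(a),0]);Z=np.array([0,0,-1.]);X=np.cross(Y,Z)
    G=np.column_stack([X,Y,Z])
    return ((M.T@(np.array([x,y,z])-p))/.2).round(4).tolist()+(R.from_matrix(M.T@G).as_rotvec()/np.pi).round(4).tolist()
def st():
    s=read_state();M=R.from_rotvec(s['orientation']).as_matrix()
    print('t',round(s['t'],2),'p',s['tool_pos'].round(4),'yawY',np.degrees(np.arctan2(M[1,1],M[0,1])).round(2),'tilt',M[:2,2].round(4),'F',s['force'].round(2),'op',round(s['opening'],4),'q',s['q'].round(2))
E
python3 - <<'E'
from h import *
st();w=cam('wrist','w1.png')
E
```

```text
t 2.75 p [ 0.4663 -0.3416  0.304 ] yawY 21.93 tilt [0.0001 0.    ] F [ 0.32  0.71 -0.04] op 0.0929 q [-0.72  0.14  1.66  0.    1.34 -1.1 ]
```

View pics/w1.png

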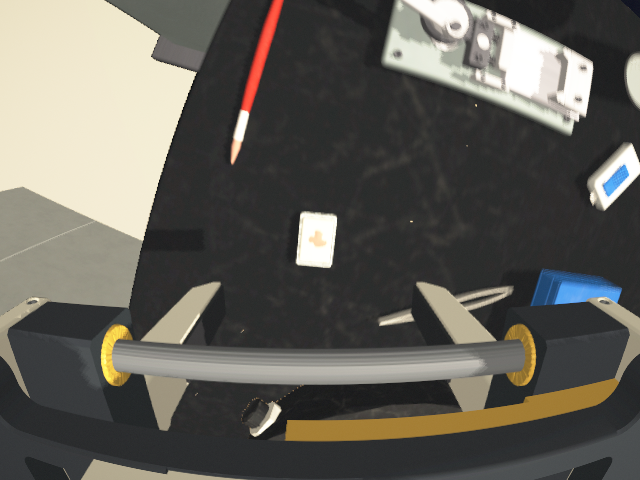

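Wrist view: cassette at (316,240), outline clear; its long side is nearly along the image rows; fingers straddle below. Measuring it from here.

```bash
cat >> h.py <<'E'
def cass(w,roi=(200,280,280,350),zt=.002):
    im=w['image'].astype(int);m=np.zeros((480,640),np.uint8);a,b,c,d=roi
    m[a:b,c:d]=(im[a:b,c:d].min(2)>120)
    cn=max(cv2.findContours(m,0,1)[0],key=cv2.contourArea)[:,0]
    P=np.array([wz(w,*p,zt)[:2] for p in cn])
    r=cv2.minAreaRect((P*1e3).astype(np.float32))
    b=cv2.boxPoints(r);e=[b[1]-b[0],b[2]-b[1]];e.sort(key=np.linalg.norm)
    print('ctr mm',np.round(r[0],1),'size',np.round(r[1],1),'short dir deg',[np.degrees(np.arctan2(v[1],v[0])).round(1) for v in e])
    return r
E
python3 - <<'E'
from h import *
w=cam('wrist');cass(w);cass(w,zt=.009)
print(w['T'][:3,3] if hasattr(w['T'],'shape') else 0)
E
```

```text
ctr mm [ 462.8 -339.4] size [29.  42.6] short dir deg [np.float32(16.8), np.float32(-73.2)]
ctr mm [ 462.2 -337.9] size [28.2 41.5] short dir deg [np.float32(16.8), np.float32(-73.2)]
[ 0.43874626 -0.27704153  0.2795254 ]
```

```bash
python3 - <<'E'
from h import *
w=cam('wrist');print('forceps end',wz(w,380,322,.003))
print(goto(.4616,-.3355,.215,16.8))
E
```

```text
forceps end [ 0.53667159 -0.38566072  0.003     ]
[0.0325, -0.0063, 0.4345, -0.0008, -0.0013, 0.0296]
```

Call:
arm_command(
  increments=[
    [0.01,0,0.1,0,0,0.01],
    [0.02,0,0.2,0,0,0.02],
    [0.033,-0.006,0.3,0,0,0.03],
    [0.033,-0.006,0.4,0,0,0.03],
    [0.033,-0.006,0.435,0,0,0.03],
  ],
  fingers=-0.1,
  force=8,
)

```text
t: 3.52
tool_pos: [0.4619, -0.3333, 0.2158]
orientation: [-1.869, -2.522, -0.0]
force: [-1.1, -0.1, 1.2]
opening: 0.0516
gripper_force: 0.0
```

```bash
python3 - <<'E'
from h import *
st();w=cam('wrist','w2.png')
print(goto(.4616,-.3355,.189,16.8))
E
```

```text
t 3.52 p [ 0.4619 -0.3333  0.2158] yawY 16.94 tilt [-0.0019  0.0016] F [-1.1  -0.12  1.24] op 0.0516 q [-0.72  0.22  1.75 -0.    1.18 -1.01]
[-0.0093, -0.0044, 0.133, -0.0004, -0.0007, 0.0007]
```

View pics/w2.png

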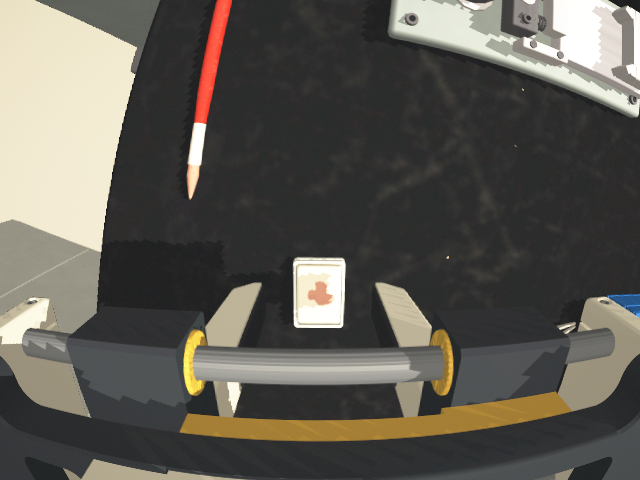

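Wrist view: cassette squarely between the fingers, spanning (294–345, 258–327). Re-measuring before descent.

```bash
python3 - <<'E'
from h import *
w=cam('wrist');cass(w,(250,335,283,358));cass(w,(250,335,283,358),.008);st()
E
```

```text
ctr mm [ 463.  -339.8] size [29.2 42.9] short dir deg [np.float32(16.6), np.float32(-73.4)]
ctr mm [ 462.3 -337.4] size [28.3 41.6] short dir deg [np.float32(16.6), np.float32(-73.4)]
t 3.62 p [ 0.4623 -0.3339  0.2167] yawY 16.91 tilt [-0.0012  0.0011] F [-0.22 -1.04 -0.  ] op 0.0513 q [-0.72  0.22  1.74  0.    1.18 -1.01]
```

Call:
arm_command(
  increments=[
    [-0.005,-0.003,0.05,0,0,0],
    [-0.005,-0.003,0.09,0,0,0],
    [-0.005,-0.003,0.12,0,0,0],
    [-0.005,-0.003,0.14,0,0,0],
    [-0.005,-0.003,0.14,0,0,0],
  ],
)

```text
t: 4.25
tool_pos: [0.4621, -0.3354, 0.1894]
orientation: [-1.871, -2.523, -0.0]
force: [0.3, 0.5, -0.1]
opening: 0.0515
gripper_force: 0.0
```

Call:
arm_command(
  increments=[
    [0,0,0,0,0,0],
    [0,0,0,0,0,0],
    [0,0,0,0,0,0],
    [0,0,0,0,0,0],
    [0,0,0,0,0,0],
  ],
  fingers=0.7,
  force=8,
)

```text
t: 4.88
tool_pos: [0.4623, -0.3356, 0.19]
orientation: [1.871, 2.523, -0.0]
force: [-0.5, 0.1, 2.0]
opening: 0.0237
gripper_force: 8.0
```

```bash
python3 - <<'E'
from h import *
st();print(read_state()['gripper_force'])
E
```

```text
t 4.88 p [ 0.4623 -0.3356  0.19  ] yawY 16.88 tilt [ 0.0003 -0.0002] F [-0.54  0.1   1.98] op 0.0237 q [-0.72  0.26  1.75 -0.    1.13 -1.01]
7.9994916915893555
```

Gripped at 23.7 mm, as expected for the wax. Lift and carry over the clamp, turning into line.

Call:
arm_command(
  increments=[
    [0.0,0.0,-0.15,0,0,0],
    [0.15,0.15,-0.3,0,0,-0.05],
    [0.35,0.35,-0.42,0,0,-0.1],
    [0.57,0.55,-0.43,0,0,-0.15],
    [0.78,0.756,-0.43,0,0,-0.2],
  ],
)

```text
t: 5.5
tool_pos: [0.5624, -0.1408, 0.2766]
orientation: [0.993, 2.979, -0.0]
force: [-0.2, -0.8, -0.1]
opening: 0.0238
gripper_force: 8.0
```

Call:
arm_command(
  increments=[
    [0,0,0,0,0,-0.05],
    [0,0,0,0,0,-0.1],
    [0,0,0,0,0,-0.15],
    [0,0,0,0,0,-0.2],
    [0,0,0,0,0,-0.254],
  ],
)

```text
t: 6.12
tool_pos: [0.5616, -0.1423, 0.2756]
orientation: [0.244, -3.132, -0.0]
force: [-0.4, -0.8, 0.4]
opening: 0.0241
gripper_force: 8.0
```

```bash
python3 - <<'E'
from h import *
st();w=cam('wrist','w3.png');st()
E
```

```text
t 6.12 p [ 0.5616 -0.1423  0.2756] yawY 98.91 tilt [-0.0003  0.0001] F [-0.42 -0.84  0.39] op 0.0241 q [-0.34  0.17  1.68  0.    1.29 -2.06]
t 6.17 p [ 0.5616 -0.1423  0.2755] yawY 99.4 tilt [-0.0003  0.    ] F [-0.28  0.1  -0.07] op 0.0242 q [-0.34  0.17  1.68 -0.    1.29 -2.07]
```

View pics/w3.png

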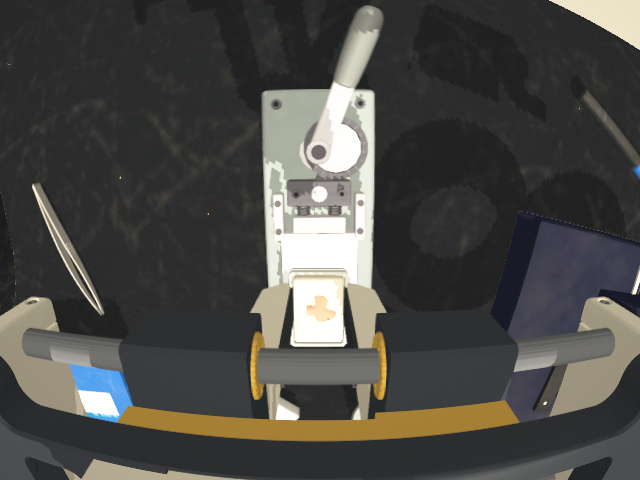

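Wrist view: rear of the clamp with base edges at columns about 262–376 (rear edge row 91), pivot at (318,152); the held block spans (291–348, 270–347). Fitting base edges for centreline/yaw, and the block's outline relative to the tool.

```bash
cat >> h.py <<'E'
def line(P):
    vx,vy,x,y=cv2.fitLine((np.array(P)*1e3).astype(np.float32),cv2.DIST_HUBER,0,.01,.01).ravel();return np.array([x,y]),np.array([vx,vy])
def clampfit(w,rows,cols,lo,hi,th=70,z=.012):
    g=cv2.GaussianBlur(w['image'],(3,3),0).max(2).astype(int)
    L=[];Rr=[]
    for r in rows:
        a=np.argmax(g[r,lo:330]>th)+lo;b=hi-np.argmax(g[r,hi:330:-1]>th)
        L.append(wz(w,a-.5,r,z)[:2]);Rr.append(wz(w,b+.5,r,z)[:2])
    B=[]
    for c in cols:
        B.append(wz(w,c,np.argmax(g[60:140,c]>th)+60-.5,z)[:2])
    return line(L),line(Rr),line(B)
E
python3 - <<'E'
from h import *
w=cam('wrist');st()
g=w['image'].max(2).astype(int);print(g[150,250:275].tolist());print(g[150,365:390].tolist())
(l,dl),(r,dr),(b,db)=clampfit(w,range(100,205,3),list(range(270,310,4)),235,420)
if dl[0]<0:dl=-dl
if dr[0]<0:dr=-dr
an=lambda d:np.degrees(np.arctan2(d[1],d[0]))
print('yaw',an(dl),an(dr),an(db))
d=dl+dr;d/=np.linalg.norm(d);n=np.array([-d[1],d[0]])
print('lat L,R',n@l,n@r,'width',n@(l-r),'rear',d@b)
C=d*(d@b+88)+n*(n@(l+r)/2);print('clamp ctr',C,an(d))
# block outline
im=w['image'].astype(int);m=np.zeros((480,640),np.uint8);m[268:352,284:354]=(im[268:352,284:354].min(2)>150)
for name,u,v in[('rear L',291,271),('rear R',347,271),('fr L',291,347),('fr R',345,347)]:
    print(name,(wz(w,u,v,.0275+.06)[:2]*1e3).round(1))
cv2.imwrite('pics/c2.png',cv2.resize(cv2.imread('pics/w3.png')[230:370,240:400],None,fx=5,fy=4.2,interpolation=2)[:600,:800])
E
```

```text
t 6.22 p [ 0.5615 -0.1423  0.2756] yawY 98.72 tilt [-0.0003  0.0001] F [ 0.32  1.06 -1.02] op 0.0238 q [-0.34  0.17  1.68 -0.    1.29 -2.06]
[49, 48, 48, 47, 48, 48, 47, 47, 48, 48, 47, 46, 41, 52, 103, 150, 161, 170, 173, 172, 175, 175, 174, 177, 176]
[157, 158, 157, 157, 195, 235, 241, 239, 233, 227, 190, 92, 45, 45, 45, 45, 45, 45, 46, 45, 44, 46, 39, 43, 43]
yaw 8.614604 8.897989 -81.92341
lat L,R -261.6937 -187.78113 width -73.91258 rear 420.83658
clamp ctr [ 537.1182  -144.65683] 8.756297
rear L [ 548.3 -156.7]
rear R [ 544.  -130.2]
fr L [ 590.  -150.9]
fr R [ 585.4 -123.2]
```

View pics/c2.png

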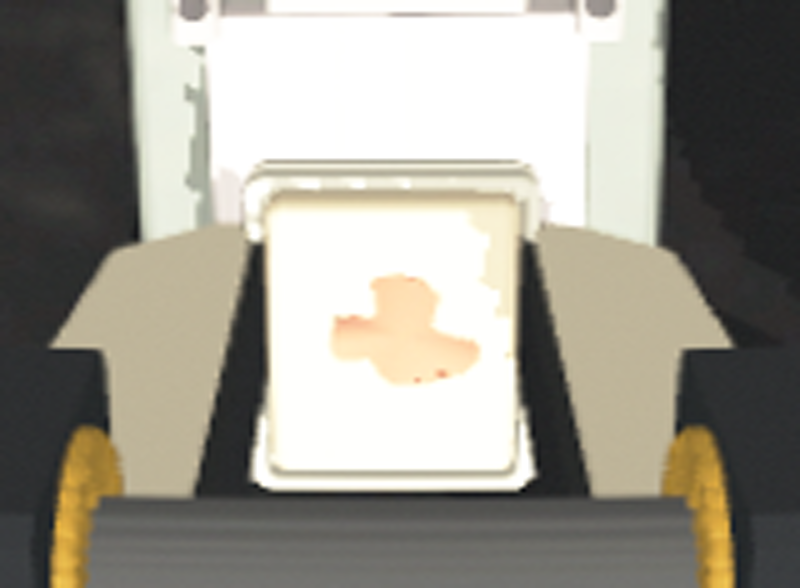

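```bash
python3 - <<'E'
from h import *
w=cam('wrist');p=read_state()['tool_pos']
f=lambda u,v:(240+u/5-.4,230+v/4.2-.4)
zb=.0866
rl,rr=[wz(w,*f(u,v),zb)[:2] for u,v in((245,162),(540,162))]
fl,fr=[wz(w,*f(u,v),zb+.002)[:2] for u,v in((252,489),(535,489))]
rear=(rl+rr)/2;fro=(fl+fr)/2
a=np.radians(8.7);d=np.array([np.cos(a),np.sin(a)]);n=np.array([-d[1],d[0]])
print('len',d@(fro-rear),'wid',n@(rr-rl),n@(fr-fl))
c=(rear+fro)/2;v=fro-rear;print('ctr',c,'yaw',np.degrees(np.arctan2(v[1],v[0])),'rel tool along,lat mm',d@(c-p[:2])*1e3,n@(c-p[:2])*1e3)
for C in(np.array([.5371,-.1447]),np.array([.5384,-.1459])):
    e=p[:2]-C;print('tool in clamp',d@e*1e3,n@e*1e3)
E
```

```text
len 0.04196253184897181 wid 0.028344553659496955 0.02924258943226669
ctr [ 0.56583854 -0.14066514] yaw 8.862473434703187 rel tool along,lat mm 4.477654029126203 0.9673004140199174
tool in clamp 24.54053550538561 -1.3258792046494954
tool in clamp 23.43700643683102 0.05695252584231198
```

Block about 4 mm ahead of the tool, laterally within ~0.3 mm of the clamp axis; predicted block centre at clamp x≈28 mm. Shift 1 mm back and lower to just above the floor.

Call:
arm_command(
  increments=[
    [0.005,0.001,0.08,0,0,0],
    [0.005,0.001,0.16,0,0,0],
    [0.005,0.001,0.24,0,0,0],
    [0.005,0.001,0.29,0,0,0],
    [0.005,0.001,0.311,0,0,0],
  ],
)

```text
t: 6.9
tool_pos: [0.5603, -0.1422, 0.2123]
orientation: [0.235, -3.131, -0.001]
force: [1.2, 0.8, -0.1]
opening: 0.0237
gripper_force: 8.0
```

Call:
arm_command(
  increments=[
    [0,0,0,0,0,0],
    [0,0,0.002,0,0,0],
    [0,0,0.004,0,0,0],
    [0,0,0.005,0,0,0],
    [0,0,0.005,0,0,0],
  ],
)

```text
t: 7.52
tool_pos: [0.5607, -0.1423, 0.2127]
orientation: [-0.235, 3.133, -0.0]
force: [-0.3, -0.2, -0.7]
opening: 0.0232
gripper_force: 8.0
```

```bash
python3 - <<'E'
from h import *
for i in range(4):
  s=cam('side' if i else 'wrist','w4.png' if i==0 else None);st()
E
```

```text
t 7.58 p [ 0.5606 -0.1423  0.2126] yawY 98.59 tilt [ 0.0001 -0.    ] F [-0.74 -0.37 -0.51] op 0.0239 q [-0.34  0.25  1.72  0.    1.17 -2.06]
t 7.62 p [ 0.5606 -0.1423  0.2126] yawY 98.6 tilt [ 0.0001 -0.0001] F [-0.64  1.4   0.06] op 0.024 q [-0.34  0.25  1.72 -0.    1.17 -2.06]
t 7.67 p [ 0.5606 -0.1423  0.2126] yawY 98.59 tilt [ 0. -0.] F [-0.17 -0.92 -1.36] op 0.0241 q [-0.34  0.25  1.72 -0.    1.17 -2.06]
t 7.72 p [ 0.5606 -0.1423  0.2126] yawY 98.59 tilt [0. 0.] F [ 0.15 -0.04 -0.04] op 0.0236 q [-0.34  0.25  1.72  0.    1.17 -2.06]
```

View pics/w4.png

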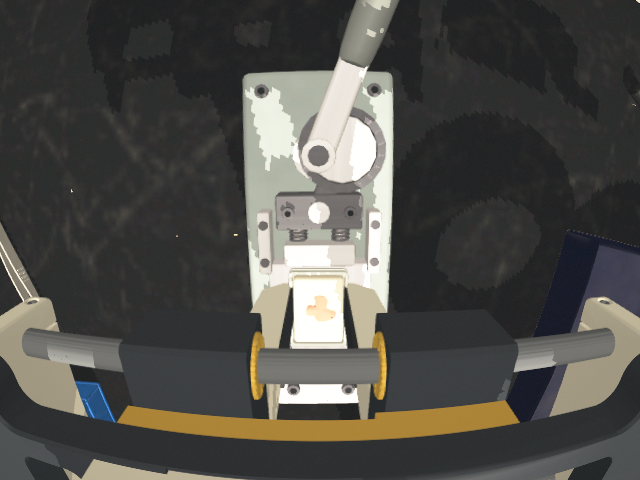

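Wrist view: block centred (290–347) in line with the moving jaw (285–355), a small gap between jaw face (row ~265) and block rear (~271). Measuring gap and lowering gently.

```bash
python3 - <<'E'
import cv2
im=cv2.imread('pics/w4.png');cv2.imwrite('pics/c3.png',cv2.resize(im[235:360,240:400],None,fx=5,fy=4.8,interpolation=2))
E
```

```text
(no output)
```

View pics/c3.png

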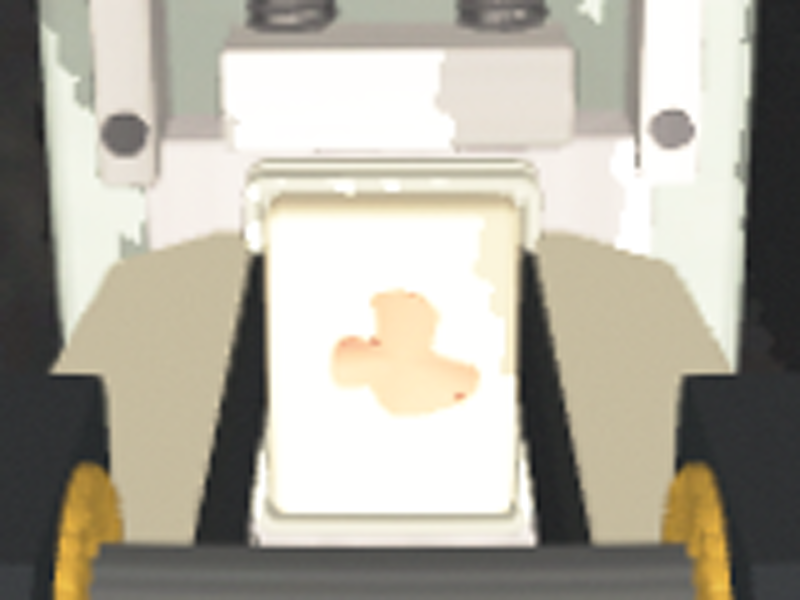

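Call:
arm_command(
  increments=[
    [0,0,0.001,0,0,0],
    [0,0,0.002,0,0,0],
    [0,0,0.003,0,0,0],
    [0,0,0.004,0,0,0],
    [0,0,0.004,0,0,0],
  ],
)

```text
t: 8.35
tool_pos: [0.5607, -0.1423, 0.2119]
orientation: [-0.235, 3.133, -0.0]
force: [-0.2, 0.2, 3.2]
opening: 0.0236
gripper_force: 8.0
```

Block rests (Fz≈3 N) with a clear gap to the moving jaw; block about 0.5 mm to the −y side of the jaw centreline. Confirm contact force.

```bash
cat >> h.py <<'E'
def force(n=6):
    F=[];P=[]
    for i in range(n):
        cam('top');s=read_state();F.append(s['force']);P.append(s['tool_pos'])
    F=np.mean(F,0);P=np.mean(P,0);a=np.radians(8.7);d=np.array([np.cos(a),np.sin(a)]);n_=np.array([-d[1],d[0]])
    print('t',s['t'],'F along,lat,z',d@F[:2],n_@F[:2],F[2],'P',P.round(5),'clamp along/lat',(d@(P[:2]-[.5384,-.1459])*1e3).round(2),(n_@(P[:2]-[.5384,-.1459])*1e3).round(2),'op',s['opening'],s['gripper_force'])
E
python3 -c "
from h import *
force()"
```

```text
t 8.65 F along,lat,z -1.8709616569639238 0.7821306201100421 3.7511976603687582 P [ 0.56067 -0.14231  0.21195] clamp along/lat 22.56 0.18 op 0.023943640704610473 7.9996562004089355
```

Call:
arm_command(
  increments=[
    [-0.005,0.001,-0.0005,0,0,0],
    [-0.01,0.002,-0.0005,0,0,0],
    [-0.015,0.002,-0.0005,0,0,0],
    [-0.02,0.002,-0.0005,0,0,0],
    [-0.025,0.002,-0.0005,0,0,0],
  ],
)

```text
t: 9.28
tool_pos: [0.5656, -0.1412, 0.2119]
orientation: [0.235, -3.133, 0.0]
force: [-2.3, -0.1, 5.7]
opening: 0.0239
gripper_force: 8.0
```

```bash
python3 -c "
from h import *
force(5)"
```

```text
t 9.525 F along,lat,z -2.0100207932925422 -0.045825714277697834 4.673279677253065 P [ 0.56566 -0.14114  0.21195] clamp along/lat 27.67 0.58 op 0.023686115397096842 7.999741584062576
```

Call:
arm_command(
  increments=[
    [-0.002,0,-0.001,0,0,0],
    [-0.004,0,-0.001,0,0,0],
    [-0.006,0,-0.001,0,0,0],
    [-0.008,0,-0.001,0,0,0],
    [-0.008,0,-0.001,0,0,0],
  ],
)

```text
t: 10.15
tool_pos: [0.5671, -0.1409, 0.212]
orientation: [0.235, -3.133, -0.0]
force: [-0.6, -0.1, 2.6]
opening: 0.024
gripper_force: 8.0
```

```bash
python3 -c "
from h import *
force(5)"
```

```text
t 10.4 F along,lat,z -1.1804520773211327 -0.022067581604820172 2.3772501186281345 P [ 0.56707 -0.14087  0.21195] clamp along/lat 29.1 0.64 op 0.024102823813679695 7.999629825353622
```

Pure sliding friction so far. Continue in 0.2 mm steps.

Call:
arm_command(
  increments=[
    [-0.001,0,0,0,0,0],
    [-0.002,0,0,0,0,0],
    [-0.003,0,0,0,0,0],
    [-0.004,0,0,0,0,0],
    [-0.004,0,0,0,0,0],
  ],
)

```text
t: 11.02
tool_pos: [0.5675, -0.1408, 0.2119]
orientation: [0.235, -3.131, -0.0]
force: [-6.8, -1.2, 5.7]
opening: 0.0239
gripper_force: 8.0
```

```bash
python3 -c "
from h import *
force(4)"
```

```text
t 11.225 F along,lat,z -6.426205175198419 0.19274669141231965 6.047461544119149 P [ 0.5675  -0.14085  0.21195] clamp along/lat 29.52 0.59 op 0.024050528874748758 8.000060766935349
```

Contact at ~6.4 N along the slide. I'll check by geometry: rear gap from the last image plus slide travel should be 11 mm.

```bash
python3 - <<'E'
from h import *
w=cam('wrist');a=np.radians(8.7);d=np.array([np.cos(a),np.sin(a)])
x=lambda v,z:d@wz(w,318,v,z)[:2]*1e3
g=lambda vj,vb,zj=.032:x(vb,.022)-x(vj,zj)
print('gap at set-down (top edge)',g(265.6,267.9),'(face bottom 26)',x(267.9,.022)-x(266.1,.026),'travel 7.0')
im=w['image'].astype(int).sum(2)//3
print(im[225:280,318].tolist());print(im[225:280,305].tolist())
E
```

```text
gap at set-down (top edge) 4.434125243308927 (face bottom 26) 2.226548336728456 travel 7.0
[220, 175, 166, 165, 166, 188, 232, 252, 254, 254, 254, 254, 254, 254, 254, 254, 254, 254, 254, 254, 254, 254, 254, 254, 254, 254, 254, 228, 235, 239, 239, 240, 239, 239, 239, 239, 239, 239, 240, 239, 239, 236, 220, 177, 235, 194, 175, 227, 241, 224, 179, 179, 195, 219, 238]
[80, 163, 167, 165, 167, 183, 226, 250, 254, 254, 254, 254, 254, 254, 254, 254, 254, 254, 254, 254, 254, 254, 254, 254, 254, 254, 254, 237, 254, 255, 253, 238, 239, 239, 239, 238, 238, 238, 238, 238, 238, 235, 219, 179, 235, 194, 173, 227, 240, 225, 178, 180, 196, 219, 239]
```

Gap now ≈11.4 mm vs the expected 11 – the block is home. A slight extra press, then release and rise.

Call:
arm_command(
  increments=[
    [-0.0005,0,-0.001,0,0,0],
    [-0.001,0,-0.001,0,0,0],
    [-0.001,0,-0.001,0,0,0],
    [-0.001,0,-0.001,0,0,0],
    [-0.001,0,-0.001,0,0,0],
  ],
)

```text
t: 11.9
tool_pos: [0.5675, -0.1408, 0.2119]
orientation: [0.235, -3.131, -0.0]
force: [-6.3, -0.4, 6.0]
opening: 0.0239
gripper_force: 8.0
```

```bash
python3 -c "
from h import *
force(4)"
```

```text
t 12.1 F along,lat,z -6.459395732180318 0.3769555438900962 5.4018836409066875 P [ 0.56756 -0.14084  0.21193] clamp along/lat 29.58 0.59 op 0.02381039365334717 8.000290989875793
```

Call:
arm_command(
  increments=[
    [0,0,0,0,0,0],
    [0,0,0,0,0,0],
    [0,0,0,0,0,0],
    [0,0,0,0,0,0],
    [0,0,0,0,0,0],
  ],
  fingers=0.2,
)

```text
t: 12.72
tool_pos: [0.5681, -0.1408, 0.2122]
orientation: [-0.235, 3.133, -0.0]
force: [-0.3, 0.6, -0.1]
opening: 0.0371
gripper_force: 0.0
```

Call:
arm_command(
  increments=[
    [0,0,-0.05,0,0,0],
    [0,0,-0.13,0,0,0],
    [0,0,-0.25,0,0,0],
    [0,0,-0.37,0,0,0],
    [0,0,-0.45,0,0,0],
  ],
)

```text
t: 13.35
tool_pos: [0.5686, -0.1409, 0.3051]
orientation: [-0.235, 3.13, -0.002]
force: [-0.3, -0.2, 0.3]
opening: 0.0377
gripper_force: 0.0
```

```bash
python3 - <<'E'
from h import *
w=cam('wrist','w5.png');st()
E
```

```text
t 13.4 p [ 0.5691 -0.1411  0.307 ] yawY 98.6 tilt [ 0.0051 -0.0017] F [ 0.54 -0.68  1.7 ] op 0.0371 q [-0.33  0.16  1.64 -0.    1.34 -2.05]
```

View pics/w5.png

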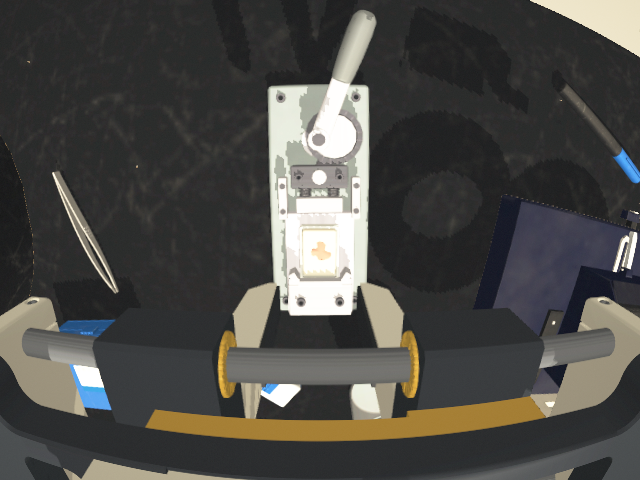

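Wrist view: block seated in the pocket at (320,250), front under the jaw lip (~row 275), released cleanly; lever handle still open, tip at (366,15). Now close the fingers and go to the −y side of the lever grip (r≈72 mm), to push clockwise while turning about the pivot.

```bash
python3 - <<'E'
from h import *
w=cam('wrist');st()
a=np.radians(8.7);C=np.array([.5378,-.1453]);d=np.array([np.cos(a),np.sin(a)])
piv=C-.046*d;print('pivot',piv)
# check: grip end seen at (366,15); handle centreline pixels (340,80)
for p in((318,139),(340,80),(366,15)):print(p,wz(w,*p,.035)[:2],np.linalg.norm(wz(w,*p,.035)[:2]-piv),np.degrees(np.arctan2(*(wz(w,*p,.035)[:2]-piv)[::-1])))
ph=np.radians(168.2);u=np.array([np.cos(ph),np.sin(ph)]);t=np.array([-u[1],u[0]])
T=piv+.072*u+.040*t;print('T',T,goto(*T,.29,78.2))
E
```

```text
t 13.45 p [ 0.569  -0.1411  0.3054] yawY 98.59 tilt [ 0.0046 -0.0016] F [-0.18  0.75  0.63] op 0.0372 q [-0.33  0.16  1.64  0.    1.34 -2.05]
pivot [ 0.49232928 -0.152258  ]
(318, 139) [ 0.49209412 -0.15257148] 0.00039188353711926604 -126.87471253490612
(340, 80) [ 0.44981574 -0.14414038] 0.04328159702731417 169.18995602065257
(366, 15) [ 0.39951197 -0.13356911] 0.09468013396146747 168.6156421299364
T [ 0.41367099 -0.17668898] [0.7947, -0.0599, 0.0739, -0.0005, 0.0015, 0.1133]
```

Pivot and lever direction match within 0.5 mm / 1°.

Call:
arm_command(
  increments=[
    [0.15,-0.01,0.02,0,0,0.02],
    [0.32,-0.02,0.04,0,0,0.045],
    [0.5,-0.04,0.06,0,0,0.07],
    [0.67,-0.05,0.08,0,0,0.095],
    [0.795,-0.06,0.08,0,0,0.113],
  ],
  fingers=1,
  force=10,
)

```text
t: 14.08
tool_pos: [0.4109, -0.1763, 0.2848]
orientation: [-0.325, -3.123, -0.001]
force: [-0.4, 0.5, 1.3]
opening: 0.0003
gripper_force: 0.0
```

```bash
python3 - <<'E'
from h import *
cam('top');st();print(goto(.4137,-.1767,.209,78.2))
E
```

```text
t 14.12 p [ 0.4094 -0.1766  0.2846] yawY 77.97 tilt [-0.0039  0.001 ] F [-0.48 -1.85 -0.72] op 0.0007 q [-0.52 -0.2   2.04 -0.    1.31 -1.88]
[-0.0227, 0.0039, 0.378, 0.0, -0.0013, -0.0013]
```

Call:
arm_command(
  increments=[
    [0,0,0,0,0,0],
    [0,0,0.1,0,0,0],
    [0,0,0.2,0,0,0],
    [0,0,0.3,0,0,0],
    [0,0,0.35,0,0,0],
  ],
)

```text
t: 14.75
tool_pos: [0.413, -0.1759, 0.215]
orientation: [-0.319, -3.124, -0.001]
force: [0.7, -0.3, 1.1]
opening: 0.0004
gripper_force: 0.0
```

```bash
python3 - <<'E'
from h import *
cam('top');cam('top');st();print(goto(.4137,-.1767,.208,78.6))
E
```

```text
t 14.85 p [ 0.4127 -0.1759  0.2151] yawY 78.31 tilt [-0.0019  0.0012] F [-0.14 -0.09 -0.23] op 0.0005 q [-0.52 -0.1   2.08  0.    1.16 -1.88]
[-0.0057, -0.0028, 0.0355, 0.0003, -0.0007, -0.0016]
```

Call:
arm_command(
  increments=[
    [0,0.01,0.015,0,0,0],
    [0,0.02,0.03,0,0,0],
    [0,0.03,0.035,0,0,0],
    [0,0.04,0.035,0,0,0],
    [0,0.05,0.035,0,0,0],
  ],
)

```text
t: 15.48
tool_pos: [0.4148, -0.1665, 0.2094]
orientation: [0.321, 3.125, -0.0]
force: [0.4, 0.1, 0.0]
opening: 0.0007
gripper_force: 0.0
```

Call:
arm_command(
  increments=[
    [0,0.004,0,0,0,0],
    [0,0.008,0,0,0,0],
    [0,0.012,0,0,0,0],
    [0,0.016,0,0,0,0],
    [0,0.02,0,0,0,0],
  ],
)

```text
t: 16.1
tool_pos: [0.4155, -0.1626, 0.2092]
orientation: [-0.322, -3.125, -0.0]
force: [-0.7, 0.4, -0.3]
opening: 0.0003
gripper_force: 0.0
```

```bash
cat >> h.py <<'E'
PIV=np.array([.4922,-.1524])
def lev():
    F=[];P=[]
    for i in range(3):
        cam('top');s=read_state();F.append(s['force']);P.append(s['tool_pos'])
    F=np.mean(F,0);P=np.mean(P,0);M=R.from_rotvec(s['orientation']).as_matrix();c=M.T@(np.array([*PIV,P[2]])-P)*1e3
    print('t',round(s['t'],2),'pivot in tool xy',c[:2].round(1),'F tool',(M.T@F).round(2),'z',P[2].round(4),'yawY',np.degrees(np.arctan2(M[1,1],M[0,1])).round(2),'q6',s['q'][5].round(2))
E
python3 -c "
from h import *
lev()"
```

```text
t 16.25 pivot in tool xy [-73.   25.6] F tool [0.17 0.18 0.14] z 0.2092 yawY 78.26 q6 -1.85
```

Call:
arm_command(
  increments=[
    [0,0.005,0,0,0,0],
    [0,0.01,0,0,0,0],
    [0,0.015,0,0,0,0],
    [0,0.02,0,0,0,0],
    [0,0.02,0,0,0,0],
  ],
)

```text
t: 16.88
tool_pos: [0.4162, -0.1587, 0.2092]
orientation: [-0.321, -3.125, 0.0]
force: [-1.9, -1.7, -0.4]
opening: 0.0003
gripper_force: 1.2
```

```bash
python3 -c "
from h import *
lev()"
```

```text
t 17.02 pivot in tool xy [-73.1  21.7] F tool [ 1.53 -2.77 -0.05] z 0.2092 yawY 78.25 q6 -1.85
```

Contact felt (2.8 N) with the pivot at (−73, 22) mm in the tool frame. Swing about it, 20° per call.

Call:
arm_command(
  increments=[
    [0.007,0.026,0,0,0,0.022],
    [0.012,0.052,0,0,0,0.044],
    [0.015,0.078,0,0,0,0.067],
    [0.016,0.105,0,0,0,0.089],
    [0.016,0.132,0,0,0,0.111],
  ],
)

```text
t: 17.65
tool_pos: [0.4185, -0.1323, 0.2093]
orientation: [0.862, 3.021, -0.001]
force: [-1.3, -4.5, -0.6]
opening: 0.0003
gripper_force: 1.9
```

```bash
python3 -c "
from h import *
lev()"
```

```text
t 17.8 pivot in tool xy [-73.3  21.3] F tool [-0.56 -3.1   0.48] z 0.2092 yawY 58.36 q6 -1.44
```

Call:
arm_command(
  increments=[
    [0.007,0.026,0,0,0,0.022],
    [0.012,0.052,0,0,0,0.044],
    [0.015,0.078,0,0,0,0.067],
    [0.016,0.105,0,0,0,0.089],
    [0.0155,0.131,0,0,0,0.111],
  ],
)

```text
t: 18.42
tool_pos: [0.4295, -0.1086, 0.2092]
orientation: [-1.371, -2.826, 0.001]
force: [-2.9, -4.9, 1.3]
opening: 0.0004
gripper_force: 2.6
```

Call:
arm_command(
  increments=[
    [0.007,0.026,0,0,0,0.022],
    [0.012,0.052,0,0,0,0.044],
    [0.015,0.078,0,0,0,0.067],
    [0.016,0.105,0,0,0,0.089],
    [0.0155,0.131,0,0,0,0.111],
  ],
)

```text
t: 19.05
tool_pos: [0.448, -0.09, 0.2091]
orientation: [-1.84, -2.545, 0.002]
force: [-5.2, -4.6, 2.1]
opening: 0.0003
gripper_force: 3.2
```

```bash
python3 -c "
from h import *
lev()"
```

```text
t 19.2 pivot in tool xy [-73.2  22. ] F tool [-2.97 -5.18 -1.63] z 0.2091 yawY 18.4 q6 -0.63
```

Call:
arm_command(
  increments=[
    [0.007,0.026,0,0,0,0.022],
    [0.012,0.052,0,0,0,0.044],
    [0.015,0.078,0,0,0,0.067],
    [0.016,0.105,0,0,0,0.089],
    [0.016,0.131,0,0,0,0.111],
  ],
)

```text
t: 19.82
tool_pos: [0.4718, -0.0786, 0.209]
orientation: [-2.253, -2.187, 0.002]
force: [-6.2, -2.8, 3.0]
opening: 0.0006
gripper_force: 2.7
```

```bash
python3 -c "
from h import *
lev()"
```

```text
t 19.98 pivot in tool xy [-73.3  22.1] F tool [-2.77 -4.55 -1.69] z 0.209 yawY -1.53 q6 -0.25
```

Call:
arm_command(
  increments=[
    [0.005,0.019,0,0,0,0.017],
    [0.01,0.039,0,0,0,0.033],
    [0.012,0.058,0,0,0,0.05],
    [0.014,0.078,0,0,0,0.067],
    [0.0155,0.098,0,0,0,0.083],
  ],
)

```text
t: 20.6
tool_pos: [0.4917, -0.0758, 0.209]
orientation: [-2.517, -1.878, 0.0]
force: [-3.0, -0.7, 0.5]
opening: 0.0004
gripper_force: 1.2
```

```bash
python3 -c "
from h import *
lev()"
```

```text
t 20.75 pivot in tool xy [-73.4  22. ] F tool [-0.87 -1.7  -0.24] z 0.2091 yawY -16.46 q6 0.03
```

Call:
arm_command(
  increments=[
    [0.0035,0.013,0,0,0,0.011],
    [0.007,0.026,0,0,0,0.022],
    [0.01,0.039,0,0,0,0.033],
    [0.012,0.052,0,0,0,0.044],
    [0.012,0.052,0,0,0,0.044],
  ],
)

```text
t: 21.38
tool_pos: [0.503, -0.0766, 0.2095]
orientation: [2.642, 1.698, 0.001]
force: [-0.7, -0.8, -1.1]
opening: 0.0003
gripper_force: 0.0
```

```bash
python3 -c "
from h import *
lev()"
```

```text
t 21.52 pivot in tool xy [-73.3  21.8] F tool [ 0.16 -0.02  0.26] z 0.2094 yawY -24.51 q6 0.18
```

Call:
arm_command(
  increments=[
    [0.001,0.004,0,0,0,0.003],
    [0.002,0.008,0,0,0,0.006],
    [0.003,0.011,0,0,0,0.009],
    [0.004,0.015,0,0,0,0.012],
    [0.004,0.015,0,0,0,0.012],
  ],
)

```text
t: 22.15
tool_pos: [0.5057, -0.0771, 0.2093]
orientation: [2.674, 1.649, 0.0]
force: [-0.7, 0.2, 0.6]
opening: 0.0006
gripper_force: 0.0
```

```bash
python3 -c "
from h import *
lev()"
```

```text
t 22.3 pivot in tool xy [-73.3  21.8] F tool [ 0.05  0.01 -0.03] z 0.2092 yawY -26.68 q6 0.21
```

Force has vanished: lever snapped away. Back off, lift clear, then check the lever angle and jaw in the cameras numerically.

Call:
arm_command(
  increments=[
    [0,-0.02,0,0,0,0],
    [0,-0.04,0,0,0,0],
    [0,-0.05,-0.1,0,0,0],
    [0,-0.05,-0.25,0,0,0],
    [0,-0.05,-0.4,0,0,0],
  ],
)

```text
t: 22.92
tool_pos: [0.4962, -0.0724, 0.2899]
orientation: [-2.674, -1.649, 0.001]
force: [0.0, 0.0, 0.5]
opening: 0.0002
gripper_force: 0.0
```

Call:
arm_command(
  increments=[
    [0,-0.2,-0.15,0,0,0],
    [0,-0.4,-0.3,0,0,0],
    [0,-0.6,-0.4,0,0,0],
    [0,-0.8,-0.5,0,0,0],
    [0,-1.0,-0.5,0,0,0],
  ],
)

```text
t: 23.55
tool_pos: [0.317, 0.0177, 0.3909]
orientation: [2.673, 1.648, 0.004]
force: [-0.4, 0.3, 0.5]
opening: 0.0007
gripper_force: 0.0
```

```bash
python3 - <<'E'
from h import *
st()
for n in('top','side'):
    c=cam(n,n+'9.png');g=cv2.GaussianBlur(c['image'],(3,3),0).astype(int).mean(2)
    for r in(.07,.085):
        v=[]
        for a in range(30,175,4):
            p=[*(PIV+r*np.array([np.cos(np.radians(a)),np.sin(np.radians(a))])),.038];u=proj(c,p);v.append((a,int(g[int(round(u[1])),int(round(u[0]))])))
        print(n,r,[x for x in v if x[1]>60])
# profile along clamp centreline, top cam, z=.03
c=cam('top');g=c['image'].astype(int).mean(2);a=np.radians(8.7);d=np.array([np.cos(a),np.sin(a)]);n=np.array([-d[1],d[0]]);C=np.array([.5380,-.1453])
for y in(0,.012):print([(x,int(g[tuple(int(round(k)) for k in proj(c,[*(C+d*x/1e3+n*y),.03])[::-1])])) for x in range(-25,60,3)])
# object shifts vs start
for n in('top','side'):
    A=cv2.imread('pics/%s0.png'%n);B=cv2.imread('pics/%s9.png'%n)
    D=cv2.absdiff(cv2.GaussianBlur(A,(3,3),0),cv2.GaussianBlur(B,(3,3),0)).max(2)>70
    k,_,S,_=cv2.connectedComponentsWithStats(D.astype(np.uint8));print(n,[s.tolist() for s in S[1:] if s[4]>12])
E
```

```text
t 23.55 p [0.317  0.0177 0.3909] yawY -26.69 tilt [ 0.0034 -0.0003] F [-0.38  0.27  0.48] op 0.0007 q [-0.11 -0.72  2.21  0.    1.66  0.36]
top 0.07 [(30, 214), (34, 177), (38, 171), (42, 115), (46, 62), (50, 103), (54, 140), (58, 117), (62, 67)]
top 0.085 [(30, 176), (34, 161), (54, 98), (58, 93), (62, 63)]
side 0.07 [(46, 100), (50, 160), (54, 173), (58, 148), (62, 77)]
side 0.085 [(50, 91), (54, 98), (58, 84)]
[(-25, 230), (-22, 205), (-19, 159), (-16, 114), (-13, 128), (-10, 179), (-7, 215), (-4, 218), (-1, 186), (2, 135), (5, 205), (8, 226), (11, 228), (14, 207), (17, 210), (20, 227), (23, 233), (26, 218), (29, 199), (32, 190), (35, 189), (38, 206), (41, 227), (44, 235), (47, 225), (50, 204), (53, 183), (56, 213), (59, 224)]
[(-25, 184), (-22, 144), (-19, 133), (-16, 103), (-13, 101), (-10, 99), (-7, 97), (-4, 91), (-1, 92), (2, 136), (5, 190), (8, 221), (11, 221), (14, 214), (17, 205), (20, 208), (23, 227), (26, 239), (29, 240), (32, 208), (35, 197), (38, 207), (41, 225), (44, 217), (47, 194), (50, 159), (53, 172), (56, 206), (59, 225)]
top [[326, 247, 15, 13, 94], [351, 249, 1
[... 202 characters left out ...]
, 20], [250, 373, 57, 57, 2763], [213, 430, 67, 22, 1112], [282, 431, 20, 43, 296], [274, 477, 6, 3, 13], [285, 476, 6, 4, 23]]
side [[185, 0, 27, 7, 138], [174, 17, 54, 19, 484], [199, 35, 8, 8, 43], [36, 36, 7, 13, 38], [210, 43, 5, 10, 27], [171, 49, 40, 12, 335], [213, 55, 4, 5, 17], [35, 57, 30, 28, 393], [153, 62, 99, 59, 2273], [59, 78, 36, 61, 1154], [185, 84, 6, 4, 20], [104, 93, 11, 8, 25], [0, 94, 32, 53, 715], [96, 96, 4, 8, 22], [42, 118, 9, 14, 19], [89, 120, 6, 11, 18], [0, 128, 8, 19, 110], [91, 166, 9, 22, 73], [293, 247, 25, 31, 255], [44, 249, 71, 11, 328], [247, 260, 47, 10, 237], [312, 265, 6, 11, 41], [334, 264, 5, 7, 27], [0, 268, 91, 12, 776], [261, 344, 21, 24, 392]]
```

Both cameras put the lever at about 55°, matching the stop at 55.7° (dead centre is 63.7°). The jaw has closed on the block, and no other object has moved.

```bash
python3 -c "
from plant import *
print(close_job())"
```

```text
the job is handed in; nothing more can be done
None
```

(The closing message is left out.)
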